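# Fetch a tin loaf from the slant-front bread bin

### The arm

A 6-joint arm with a two-finger parallel gripper is mounted at the origin on the work surface. World frame = base frame: x ahead of the robot, y to its left, z up, the work surface at z = 0. Lengths are in mm, angles in rad, forces in N, time in s.
With the tool pointing down it reaches from about 400 to 925 mm from the base axis. Payload 12.5 kg.
Tool frame: the origin (TCP) lies midway between the tips of the shut fingers; the grasp point (between the pads) lies 19 mm behind it (env.tcp_to_grasp is the distance from the TCP to the grasp point, in mm); z points along the fingers, y is the line along which they close (so a half turn about z gives the same grasp; the last joint's range is limited). The gripper opens to 95 mm and grips with 3 to 60 N. Pads are 20 mm wide; open, the fingers measure 119 mm over their backs; the gripper's body (75 mm by 180 mm) begins 59 mm behind the grasp point.
Start: joints at [-1.277, 0.491, 1.559, -0, 1.092, -0.106], TCP at [243.295, -575.721, 214.661] pointing down, gripper open.
Joint ranges: [-3.1, 3.1], [-0.84, 2.19], [0.05, 2.79], [-1.13, 4.28], [0.06, 2.93], [-2.69, 2.69]. Speed limits (rad/s): [2.22, 2.22, 2.79, 3.14, 3.14, 3.14].

### API

Orientations are given as [roll, pitch, yaw] about the fixed x, y, z axes, in that order (R = Rz(yaw) Ry(pitch) Rx(roll)).
In Python, from cell import env gives the robot as it stands. The module is installed in compiled form; this text tells all that it offers.
- The arm moves only by the tool step_arm, never from a script. Its argument "plan" is a list that holds one entry, the list of rows, each a list of 5 numbers: the shift along the tool's x, y, z in mm, then the turn about the tool's z in degrees, then the opening, from -1 (shut) to 1 (fully open). A call has 1 to 8 rows; each row is the pose to reach, as a shift and turn from the pose commanded when the call began, along the tool's axes at that moment; what a row does not reach only later rows make up. A row lasts 1/12 s, in which the tool goes at most 41.7 mm and 7.16 degrees, less where a joint would pass 70% of its speed; a pose out of reach is approached as far as the arm can. A call with a gripper value outside its range is refused whole. The fingers move at their own pace and stop on an object; the grip force is fixed at half the most. Time passes only in rows, so rows that repeat a pose let the fingers close. It gives the time, the measured TCP pose, the force, the opening and the grip force at its end, in the units of the state.
- env.state(): the state, without advancing time (a new reading comes with each control period).
- env.read_camera(name): name is "scene" or "side" or "wrist"; returns the picture (480x640x3 uint8, blue, green, red); there is no depth.
- env.get_calibration(name): a dict with "K" (3x3 intrinsics, pixels), "D" ([k1, k2, p1, p2, k3] as OpenCV has them; the pictures are not rectified), "extrinsics" (4x4, takes a point from world to camera coordinates). Camera axes: x right, y up, looking along -z (the intrinsics and any distortion apply to the point x, -y, -z); pixel columns grow to the right and rows downward; lengths in mm; the calibration is good to about 2 mm. A picture is of the moment at which its call begins: read the wrist's pose just before it. get_calibration takes no time and is no camera call; for the wrist camera it gives the pose at the moment of the call.
- env.job_done(): hands the job in; it is judged then, once.
The state is a dict: "t": time; "joints": joint angles; "qvel": joint speeds; "tau": joint torques, N m; "eef_pos": TCP position; "tcp_rot": TCP orientation; "ft_force": force on the tool from outside, world axes, zero at the start; "moment": the same for the moment, N m; "opening": opening from 0.0 (shut) to 1.0 (fully open); "grip_force": force on a finger pad.
Only numpy, scipy, OpenCV 4.12 (cv2) and the standard library are available. Lean on these libraries where they do the work, as an engineer would, in place of code of your own. Each camera call takes 0.05 s, during which the arm holds its last target. There are 200 camera calls.

### The job

Swing the bread bin's glazed lid up until it tips past its balance point and stands open by itself, without letting it slam either way. Then take the golden tin loaf out from under the bin's fixed top and set it down - not dropped - flat and right way up on the dark cutting board, with no end hanging over the edge. Let go of it there, with the lid still standing open, and leave the dark rye loaf in the bin and the tongs, mug and jam jar where they are.

Things in the scene. Friction and masses are not known exactly. Their poses are not given: they have to be found in the camera images.
- bin: cream bread bin, fixed, 320 deep (x) x 300 wide (y) x 150 high, walls 10, floor 12 thick. Origin: centre of underside; x from its low front wall (60 high, x = -160, faces robot and board) to its back, z up. A fixed top (138 to 150 up) covers the back half, x = 0 to 160; two brass stops rise 36 above it. The mouth slopes 29 degrees from the top's front edge to the front wall, under the lid
- lid (a joint): lid angle (rad): wooden frame with clear pane, 190 long from its hinge, 300 wide, 10 thick, about 0.45 kg. 0 = shut (sloping 29 degrees down to the front), grows as it swings up and back; 2.08 = upright, 2.35 = leaning back on its stop. Plain loose hinge: let go below its balance point (about 2.0) it falls shut, beyond it falls open and stays
- lid_hinge (a point): middle of the hinge axis, which lies along the bin's y axis at x = 0 of the bin, 154 above the bin's underside
- lid_handle (a point): middle of the handle: smooth round steel bar, 12 diameter, 120 long, parallel to the hinge, on the lid's outer face 28 from its free edge, 31 clear of the face, on two thin posts 52 either side of the middle. It moves on a circle of radius 169 about the hinge; shut, it lies 13 degrees below the hinge's level on the front side. It can turn between gripping fingers
- tin_loaf: golden loaf with a brown humped top, rigid, 180 long (x) x 64 wide (y) x 60 high (humps to 68), about 0.35 kg, loose. Origin: centre of its underside, z up out of its top. It lies on the bin's floor, its length along the depth of the bin, pushed back so that more than half of it is under the fixed top, either on the left or on the right side; at least 35 free on each side of it
- loaf_near (a point): middle of the tin loaf's front end face (its own x = -90), 30 above its underside
- loaf_far (a point): middle of the tin loaf's rear end face (its own x = +90), 30 above its underside
- rye_loaf: dark brown rye loaf with pale slashes, 180 x 64 x 61 high, beside the tin loaf in the bin; to be left alone. Origin: centre of its underside
- board: dark wooden cutting board lying to the right of the bin, fixed, 280 (x) x 220 (y) x 20 thick. Origin: centre of its underside
- tongs: steel bread tongs with black tips lying on the counter, 250 x 70 x 18; to be left alone. Origin: middle of the underside
- jam_jar: jam jar with a red cap, 72 across, 95 high, standing between bin and board at the back; to be left alone. Origin: centre of its underside
- mug: blue mug, 80 across, 90 high; to be left alone. Origin: centre of its underside

How it is judged:
By the outcome, as a careful person would: the job done as asked, in the order asked, and still so for the second after the job is handed in, with the robot touching nothing.
It also fails if it takes over 72 s, if anything falls off the work surface, if the arm or the gripper's body presses on something with over 40 N, if the wrist force passes 120 N, or if a joint passes its speed limit or range.

## Working session

There is one attempt and no reset: what is moved stays moved. The work goes in short steps, Python scripts to look and compute and a tool call to move; the robot and the scene stay as the last step left them, time stands still between calls to the robot, and variables do not carry over. Pictures are saved under pics/ and viewed, at most 12 in all, crops included, and the job is handed in when it is done.

Besides the shell and the picture viewer there is one more tool, called after ">>>" in YAML: its name, and indented under it one key for each argument. step_arm: Moves the arm, as the interface text tells. Its arguments: {"type":"object","properties":{"plan":{"type":"array"}},"required":["plan"]}

```bash
mkdir -p pics; cat > h.py <<'E'
import numpy as np, cv2
from cell import env
def ray(c,uv):
    K,D,E=[np.array(c[k],float) for k in("K","D","extrinsics")]
    p=cv2.undistortPoints(np.array([[uv]],float),K,D)[0,0]
    R=E[:3,:3];o=-R.T@E[:3,3]
    d=R.T@np.array([p[0],-p[1],-1.]);return o,d/np.linalg.norm(d)
def plane(c,uv,z):
    o,d=ray(c,uv);return o+d*(z-o[2])/d[2]
def proj(c,X):
    K,D,E=[np.array(c[k],float) for k in("K","D","extrinsics")]
    P=(E[:3,:3]@np.atleast_2d(X).T).T+E[:3,3];P=P*[1,-1,-1]
    return cv2.projectPoints(P,np.zeros(3),np.zeros(3),K,D)[0][:,0]
E
python3 - <<'E'
from h import *
for n in("scene","side"):
    cv2.imwrite(f"pics/{n}0.png",env.read_camera(n))
    c=env.get_calibration(n);o,d=ray(c,(320,240));print(n,o.round(),d.round(2))
print(env.state())
E
```

```text
scene [ 484.  417. 1420.] [ 0.07 -0.28 -0.96]
side [ 489.  516. 1428.] [ 0.09 -0.35 -0.93]
{'t': 0.1, 'joints': array([-1.27660377e+00,  4.91478869e-01,  1.55939238e+00, -1.00457233e-05,
        1.09172887e+00, -1.05587636e-01]), 'qvel': array([-0.00082221, -0.00160416,  0.00037158,  0.00029691,  0.00099318,
       -0.00078092]), 'tau': array([ 5.53654914e-03, -6.13622975e+01, -2.58606470e+01,  6.94969716e-02,
        4.70358494e-02, -5.09983863e-05]), 'eef_pos': array([ 243.22007869, -575.4890358 ,  214.13153891]), 'tcp_rot': array([-3.14058985e+00, -9.73185999e-05,  3.99784775e-01]), 'ft_force': array([ 0.58867034, -0.34616634, -0.30501363]), 'moment': array([ 0.00995633, -0.0162427 ,  0.00585923]), 'grip_force': 0.0, 'opening': 1.0004734871018248}
```

View pics/scene0.png

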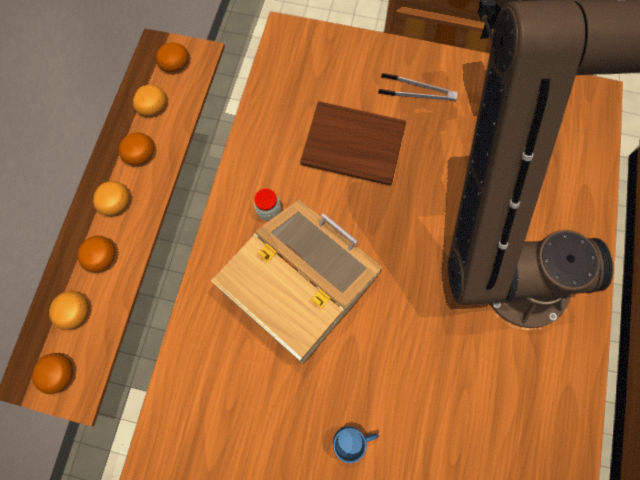

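View pics/side0.png

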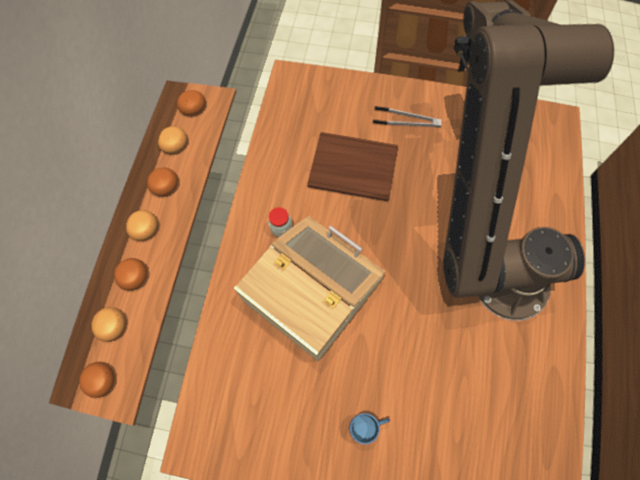

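The scene picture shows the shut bin: back corners about (212,281) and (301,356), hinge line (257,235)-(343,308), handle (322,217)-(355,243). The board corners are (319,103), (405,121), (391,182) and (302,165). The side picture agrees.

```bash
python3 - <<'E'
from h import *
c=env.get_calibration("scene");s=env.get_calibration("side")
for n,C,pts,z in[("top",c,[(212,281),(301,356),(257,235),(343,308)],150),("stops",c,[(266,254),(320,299)],165),("handle",c,[(322,217),(355,243)],116),("handleS",s,[(330,231),(360,252)],116),("board",c,[(319,103),(405,121),(391,182),(302,165)],20),("jar",c,[(266,199)],95),("mug",c,[(350,440)],90)]:
    print(n,[plane(C,p,z)[:2].round().tolist() for p in pts])
im=env.read_camera("scene")[190:370,200:390]
cv2.imwrite("pics/crop.png",cv2.resize(im,None,fx=4,fy=3.33*1.0,interpolation=cv2.INTER_CUBIC) if 0 else cv2.resize(im,None,fx=3.3,fy=3.3,interpolation=cv2.INTER_CUBIC))
E
```

```text
top [[822.0, 214.0], [560.0, 341.0], [744.0, 71.0], [487.0, 205.0]]
stops [[705.0, 119.0], [546.0, 199.0]]
handle [[595.0, -26.0], [493.0, 25.0]]
handleS [[593.0, -18.0], [494.0, 33.0]]
board [[698.0, -423.0], [426.0, -422.0], [430.0, -211.0], [698.0, -205.0]]
jar [[759.0, -49.0]]
mug [[401.0, 503.0]]
```

View pics/crop.png

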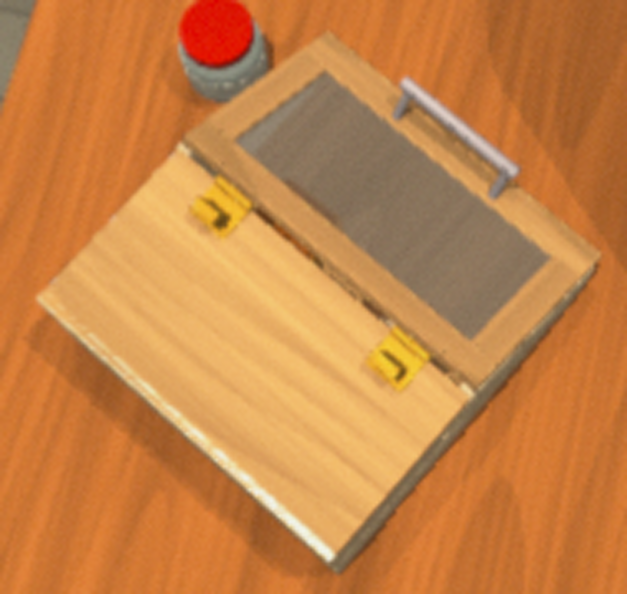

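The crop shows hinge-line ends at about (254,235) and (344,309), and handle ends at about (322,214) and (357,241). The bin yaw is about 63 degrees and the handle middle about (543,-2). I'm moving above the handle.

>>> step_arm:
  plan:
    - [[499,-410,14,50,-0.1],[499,-410,14,50,-0.1],[499,-410,14,50,-0.1],[499,-410,14,50,-0.1],[499,-410,14,50,-0.1],[499,-410,14,50,-0.1],[499,-410,14,50,-0.1],[499,-410,14,50,-0.1]]

```text
t: 0.82
eef_pos: [394.0, -288.5, 207.6]
tcp_rot: [3.141, -0.0, -0.48]
ft_force: [1.6, -0.3, -0.5]
opening: 0.495
grip_force: 0.0
```

>>> step_arm:
  plan:
    - [[0,-322,8,0,-0.1],[0,-322,8,0,-0.1],[0,-322,8,0,-0.1],[0,-322,8,0,-0.1],[0,-322,8,0,-0.1],[0,-322,8,0,-0.1],[0,-322,8,0,-0.1],[0,-322,8,0,-0.1]]

```text
t: 1.48
eef_pos: [541.1, -0.3, 199.5]
tcp_rot: [-3.141, 0.0, -0.472]
ft_force: [0.5, -0.6, -0.5]
opening: 0.448
grip_force: 0.0
```

```bash
python3 - <<'E'
from h import *
c=env.get_calibration("scene")
for p,z in[((211.5,280.3),150),((301.5,359.5),150),((254.5,235.5),150),((343.9,309),150),((322.1,214.7),116),((356.7,241.5),116)]: print(plane(c,p,z).round())
s=env.state();print(s['eef_pos'],s['tcp_rot'],s['joints'])
cv2.imwrite("pics/w1.png",env.read_camera("wrist"))
np.save("wc1.npy",env.get_calibration("wrist"),allow_pickle=True)
o,d=ray(env.get_calibration("wrist"),(320,240));print(o,d)
E
```

```text
[823. 212. 150.]
[557. 349. 150.]
[750.  74. 150.]
[484. 207. 150.]
[596. -33. 116.]
[490.  20. 116.]
[ 5.41094440e+02 -3.21699297e-01  1.99480137e+02] [-3.14139889e+00  2.18363677e-05 -4.71638613e-01] [-1.22783777e-01  3.89263028e-01  1.78348727e+00  2.29984184e-04
  9.68796653e-01  1.91952093e+00]
[609.65227842 -33.01210666 369.62707661] [-0.23978134  0.1407998  -0.9605625 ]
```

View pics/w1.png

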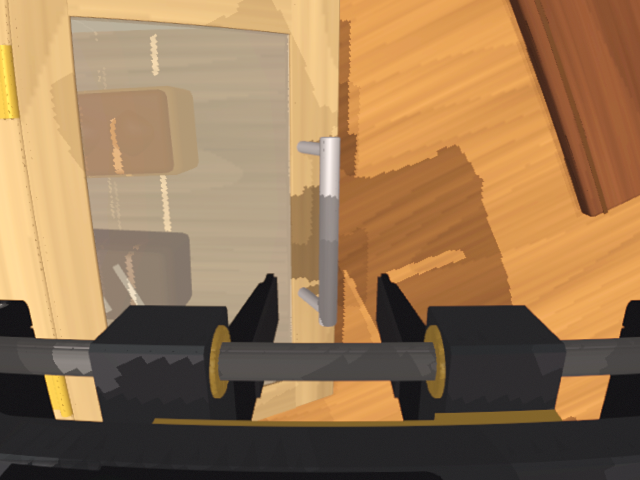

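The wrist picture shows the handle running from (330,138) to (328,325), parallel to the fingers' width. Through the pane, the golden loaf is the upper one, on the bin's right (front face about columns 170-197, rows 88-173), and the rye loaf is below it.

```bash
python3 - <<'E'
from h import *
c=np.load("wc1.npy",allow_pickle=True).item()
for p,z in[((330,138),116),((328,325),116),((197,165),12),((195,90),12),((175,172),72),((175,90),72)]: print(plane(c,p,z).round(1))
s=env.state()
E
```

```text
[599.  -29.4 116. ]
[491.9  26.2 116. ]
[626.   82.1  12. ]
[679.2  52.3  12. ]
[626.3  79.4  72. ]
[674.   50.2  72. ]
```

>>> step_arm:
  plan:
    - [[5,0,40,0,-0.1],[5,0,75,0,-0.1],[5,0,92,0,-0.1],[5,0,99,0,-0.1],[5,0,99,0,-0.1],[5,0,99,0,-0.6],[5,0,99,0,-1],[5,0,99,0,-1]]

```text
t: 2.2
eef_pos: [545.3, -5.8, 102.0]
tcp_rot: [-3.141, -0.002, -0.473]
ft_force: [-0.6, 0.3, 0.5]
opening: 0.294
grip_force: 0.0
```

>>> step_arm:
  plan:
    - [[0,0,0,0,-1],[0,0,0,0,-1],[0,0,0,0,-1],[0,0,0,0,-1]]

```text
t: 2.53
eef_pos: [546.0, -4.0, 101.5]
tcp_rot: [-3.138, -0.002, -0.474]
ft_force: [5.7, 16.1, 1.2]
opening: 0.118
grip_force: 30.0
```

>>> step_arm:
  plan:
    - [[0,2.7,-14.5,0,-1],[0,4.1,-29.2,0,-1],[0,4.2,-43.9,0,-1],[0,3,-58.6,0,-1],[0,0.6,-73.1,0,-1],[0,-3.1,-87.4,0,-1],[0,-8,-101.3,0,-1],[0,-14.1,-114.7,0,-1]]

```text
t: 3.2
eef_pos: [553.0, 9.8, 215.6]
tcp_rot: [-3.135, -0.002, -0.474]
ft_force: [21.3, 24.9, -23.1]
opening: 0.119
grip_force: 30.0
```

>>> step_arm:
  plan:
    - [[0,-10.7,-10.7,0,-1],[0,-18.8,-22.6,0,-1],[0,-28,-33.7,0,-1],[0,-38.1,-44,0,-1],[0,-49,-53.3,0,-1],[0,-60.7,-61.7,0,-1],[0,-73.1,-69,0,-1],[0,-86.1,-75.2,0,-1]]

```text
t: 3.87
eef_pos: [590.9, 82.4, 293.0]
tcp_rot: [3.14, -0.004, -0.474]
ft_force: [1.5, -8.4, 7.2]
opening: 0.115
grip_force: 30.0
```

>>> step_arm:
  plan:
    - [[0,-13.2,-6,0,-1],[0,-27.2,-9.8,0,-1],[0,-41.4,-12.5,0,-1],[0,-55.8,-13.9,0,-1],[0,-70.3,-14,0,-1],[0,-84.7,-12.9,0,-1],[0,-99,-10.5,0,-1],[0,-110.3,-7.7,0,-1]]

```text
t: 4.53
eef_pos: [642.0, 181.8, 299.2]
tcp_rot: [-3.141, -0.004, -0.473]
ft_force: [6.7, -4.8, 0.1]
opening: 0.117
grip_force: 30.0
```

>>> step_arm:
  plan:
    - [[0,-6,-5.8,0,-1],[0,-11,3.6,0,-1],[0,-17,5.5,0,-1],[0,-21.7,7.9,0,-1],[0,-26,9.8,0,-1],[0,-29.6,11.7,0,-1],[0,-33,13.5,0,-1],[0,-36,15,0,-1]]

```text
t: 5.2
eef_pos: [657.6, 214.6, 284.9]
tcp_rot: [-3.139, -0.003, -0.473]
ft_force: [1.6, 2.3, 5.3]
opening: 0.119
grip_force: 30.0
```

>>> step_arm:
  plan:
    - [[0,-3,2,0,-1],[0,-6,4,0,-1],[0,-6,4,0,-0.8],[0,-6,4,0,-0.55],[0,-6,4,0,-0.5],[0,-6,4,0,-0.5],[0,-6,4,0,-0.5],[0,-6,4,0,-0.5]]

```text
t: 5.87
eef_pos: [659.6, 219.0, 279.0]
tcp_rot: [3.141, 0.0, -0.473]
ft_force: [0.5, -0.1, -0.2]
opening: 0.249
grip_force: 0.0
```

>>> step_arm:
  plan:
    - [[0,0,-25,0,-0.5],[0,0,-60,0,-0.5],[0,0,-100,0,-0.5],[0,40,-110,-7,-0.5],[0,80,-110,-14,-0.5],[0,120,-110,-21,1],[0,160,-110,-28,1],[0,200,-110,-35,1]]

```text
t: 6.53
eef_pos: [567.4, 40.0, 389.2]
tcp_rot: [3.141, 0.0, 0.144]
ft_force: [0.2, -0.0, 0.4]
opening: 0.402
grip_force: 0.0
```

>>> step_arm:
  plan:
    - [[0,0,0,-7,1],[0,0,0,-14,1],[0,0,0,-21,1],[0,0,0,-28,1],[0,0,0,-35,1],[0,0,0,-42,1],[0,0,0,-49,1],[0,0,0,-56,1]]

```text
t: 7.2
eef_pos: [568.6, 41.2, 389.2]
tcp_rot: [-3.141, 0.0, 1.121]
ft_force: [-0.4, 0.3, 0.5]
opening: 0.959
grip_force: 0.0
```

>>> step_arm:
  plan:
    - [[0,0,0,-7,1],[0,0,0,-14,1],[0,0,0,-21,1],[0,0,0,-28,1],[0,0,0,-35,1],[0,0,0,-42,1],[0,0,0,-49,1],[0,0,0,-56,1]]

```text
t: 7.87
eef_pos: [568.6, 41.3, 389.2]
tcp_rot: [-3.141, -0.0, 2.098]
ft_force: [0.9, 0.6, 0.2]
opening: 1.0
grip_force: 0.0
```

>>> step_arm:
  plan:
    - [[0,0,0,-7,1],[0,0,0,-14,1],[0,0,0,-21,1],[0,0,0,-28,1],[0,0,0,-35,1],[0,0,0,-42,1],[0,0,0,-49,1],[0,0,0,-56,1]]

```text
t: 8.53
eef_pos: [568.6, 41.2, 389.2]
tcp_rot: [-3.141, -0.0, 3.075]
ft_force: [0.5, -0.4, 0.4]
opening: 0.999
grip_force: 0.0
```

>>> step_arm:
  plan:
    - [[0,0,0,-7,1],[0,0,0,-14,1],[0,0,0,-21,1],[0,0,0,-28,1],[0,0,0,-35,1],[0,0,0,-42,1],[0,0,0,-49,1],[0,0,0,-56,1]]

```text
t: 9.2
eef_pos: [568.6, 41.3, 389.2]
tcp_rot: [3.141, -0.0, -2.23]
ft_force: [-0.8, -0.8, -0.2]
opening: 1.0
grip_force: 0.0
```

```bash
python3 - <<'E'
from h import *
s=env.state();print(s['t'],s['eef_pos'],s['tcp_rot'],s['joints'],s['opening'])
cv2.imwrite("pics/w2.png",env.read_camera("wrist"))
np.save("wc2.npy",env.get_calibration("wrist"),allow_pickle=True)
E
```

```text
9.2 [568.59380116  41.25636174 389.18926476] [ 3.14148100e+00 -2.43395595e-04 -2.23043375e+00] [-4.33590446e-02  2.85124482e-01  1.42248861e+00 -1.35346512e-04
  1.43421136e+00 -2.52529582e+00] 0.9996987029876541
```

View pics/w2.png

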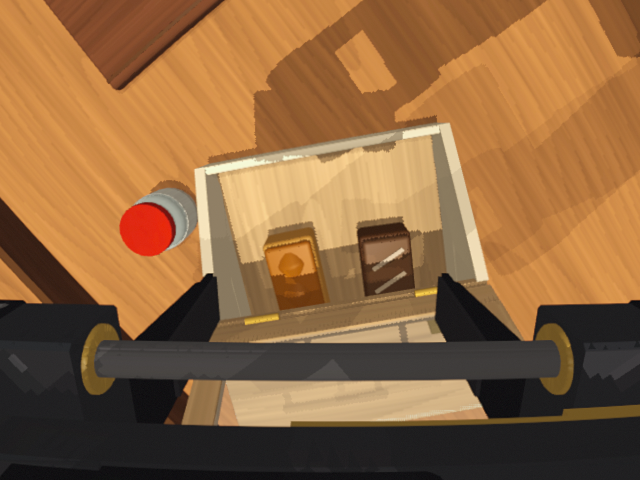

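The wrist picture shows the lid standing open. The golden loaf's front top edge runs from about (265,247) to (313,237), its top's side edges going to (278,310) and (326,302). The bin's front-wall corners are (196,170) and (448,124).

```bash
python3 - <<'E'
from h import *
c=np.load("wc2.npy",allow_pickle=True).item()
P=lambda p,z:plane(c,p,z)[:2]
a,b=P((196,170),60),P((448,124),60)
print(a,b,np.linalg.norm(a-b))
ey=(b-a)/np.linalg.norm(b-a);ex=np.array([ey[1],-ey[0]]);o=(a+b)/2+160*ex
print("yaw",np.degrees(np.arctan2(ex[1],ex[0])),"origin",o)
yw=np.radians(63);ex=np.array([np.cos(yw),np.sin(yw)]);ey=np.array([-ex[1],ex[0]]);o=np.array([618.5,142])
for n,p,z in[("fw",(196,170),60),("fw",(448,124),60),("R",(265,247),72),("L",(313,237),72),("farR",(278,310),72),("farL",(326,302),72),("baseR",(271,230),12),("baseL",(312,222),12),("ryeR",(360,236),73),("ryeL",(410,232),73)]:
    d=P(p,z)-o;print(n,P(p,z).round(),"bin",(d@ex).round(1),(d@ey).round(1))
E
```

```text
[681.28874909 -67.35800972] [414.86896729  68.53107241] 299.0741426085289
yaw 62.97585957700837 origin [620.77739692 143.1169578 ]
fw [681. -67.] bin -158.0 -151.0
fw [415.  69.] bin -157.9 148.1
R [673.  54.] bin -53.8 -88.1
L [619.  79.] bin -55.8 -28.9
farR [712. 128.] bin 30.1 -90.1
farL [658. 156.] bin 29.9 -28.7
baseR [670.  50.] bin -59.1 -87.4
baseL [619.  74.] bin -60.1 -31.4
ryeR [573. 112.] bin -47.4 26.4
ryeL [523. 144.] bin -41.7 85.9
```

>>> step_arm:
  plan:
    - [[-36,-22,20,-5,1],[-71,-44,50,-10.8,1],[-71,-44,91,-10.8,1],[-71,-44,132,-10.8,1],[-71,-44,173,-10.8,1],[-71,-44,214,-10.8,1],[-71,-44,255,-10.8,1],[-71,-44,289,-10.8,1]]

```text
t: 9.92
eef_pos: [646.7, 70.0, 98.2]
tcp_rot: [3.141, -0.0, -2.051]
ft_force: [0.3, -0.5, -0.9]
opening: 1.004
grip_force: 0.0
```

```bash
python3 - <<'E'
from h import *
s=env.state();print(s['t'],s['eef_pos'],s['tcp_rot'],s['ft_force'],s['opening'])
cv2.imwrite("pics/w3.png",env.read_camera("wrist"))
np.save("wc3.npy",env.get_calibration("wrist"),allow_pickle=True)
E
```

```text
9.9167 [646.73737405  69.96952598  98.21279229] [ 3.14144249e+00 -1.93347963e-04 -2.05111398e+00] [ 0.29777532 -0.4649491  -0.85025252] 1.0040764356636327
```

View pics/w3.png

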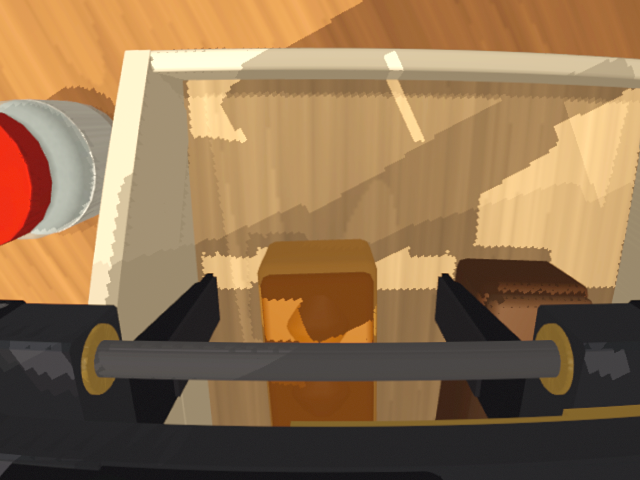

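The close view shows the loaf (columns 261-376) between the fingertips (217, 438). Its front top edge is at row 275 and both sides are clear. I'm taking a shallow grip, because the body has to stay above the side wall.

>>> step_arm:
  plan:
    - [[0,0,15,0,1],[0,0,28,0,1],[0,0,32.5,0,1],[0,0,32.5,0,0.5],[0,0,32.5,0,0.2],[0,0,32.5,0,0],[0,0,32.5,0,-0.2],[0,0,32.5,0,-0.2]]

```text
t: 10.63
eef_pos: [647.5, 70.0, 68.6]
tcp_rot: [-3.14, 0.001, -2.048]
ft_force: [1.7, -1.6, -0.8]
opening: 0.71
grip_force: 0.7
```

>>> step_arm:
  plan:
    - [[0,0,0,0,-0.2],[0,0,0,0,-0.2],[0,0,0,0,-0.2]]

```text
t: 10.88
eef_pos: [647.6, 69.9, 68.3]
tcp_rot: [-3.14, 0.0, -2.048]
ft_force: [-0.0, -1.5, 5.3]
opening: 0.596
grip_force: 30.0
```

>>> step_arm:
  plan:
    - [[6,0,0,0,-0.2],[14,0,0,0,-0.2],[22,0,0,0,-0.2],[30,0,0,0,-0.2],[38,0,0,0,-0.2],[46,0,0,0,-0.2],[50,0,0,0,-0.2],[50,0,0,0,-0.2]]

```text
t: 11.55
eef_pos: [624.6, 31.7, 68.2]
tcp_rot: [-3.133, -0.013, -2.06]
ft_force: [1.4, 4.7, 6.9]
opening: 0.592
grip_force: 30.0
```

>>> step_arm:
  plan:
    - [[6,1,0,0,-0.2],[12,2,0,0,-0.2],[18,4,0,0,-0.2],[24,6,0,0,-0.2],[30,8,0,0,-0.2],[34,10,0,0,-0.2],[34,10,0,0,-0.2],[34,10,0,0,-0.2]]

```text
t: 12.22
eef_pos: [600.2, 12.5, 68.3]
tcp_rot: [-3.126, -0.026, -2.07]
ft_force: [1.1, 3.9, 7.7]
opening: 0.597
grip_force: 30.0
```

>>> step_arm:
  plan:
    - [[0,0,0,0,0.5],[0,0,0,0,1],[0,0,0,0,1],[0,0,0,0,1],[0,0,-20,0,1],[0,0,-60,0,1],[0,0,-100,0,1],[0,0,-120,0,1]]

```text
t: 12.88
eef_pos: [600.6, 17.5, 191.3]
tcp_rot: [-3.123, -0.029, -2.072]
ft_force: [-0.1, 0.3, 0.6]
opening: 0.996
grip_force: 0.0
```

```bash
python3 - <<'E'
from h import *
s=env.state();print(s['t'],s['eef_pos'],s['tcp_rot'],s['ft_force'],s['opening'],s['joints'])
cv2.imwrite("pics/w4.png",env.read_camera("wrist"))
np.save("wc4.npy",env.get_calibration("wrist"),allow_pickle=True)
E
```

```text
12.8833 [600.58110969  17.52276017 191.27004514] [-3.12265846 -0.02854881 -2.07201063] [-0.1260888   0.3173232   0.55202833] 0.9963471559042001 [-0.06532968  0.47997246  1.64893582 -0.0400531   1.00793067 -2.68468399]
```

View pics/w4.png

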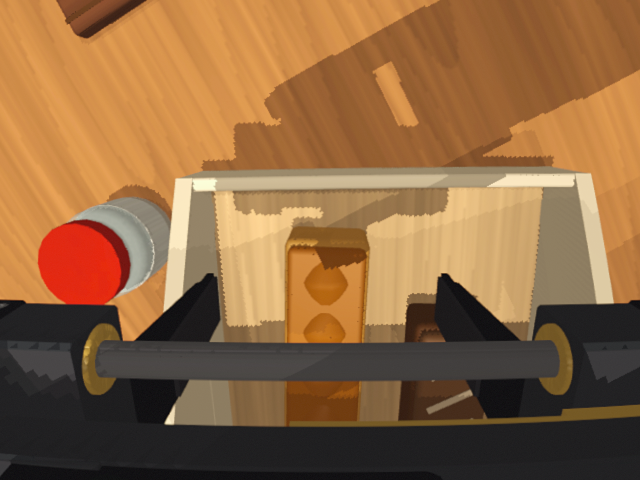

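The loaf has come forward about 80 mm, with its front top edge at row 247, columns 287-368. Joint 6 is close to its limit, so I'll turn away from it on the way out.

```bash
python3 - <<'E'
from h import *
c=np.load("wc4.npy",allow_pickle=True).item()
yw=np.radians(63);ex=np.array([np.cos(yw),np.sin(yw)]);ey=np.array([-ex[1],ex[0]]);o=np.array([620,142.7])
s=env.state();d=s['eef_pos'][:2]-o;print("tcp bin",d@ex,d@ey)
for n,p,z in[("R",(287,248),72),("L",(368,246),72),("farR",(287,320),72),("farL",(362,320),72),("fw",(184,184),60),("fw",(584,177),60)]:
    q=plane(c,p,z)[:2];d=q-o;print(n,q.round(),"bin",(d@ex).round(1),(d@ey).round(1))
E
```

```text
tcp bin -119.85694822510828 -40.33952284284919
R [635.  12.] bin -110.2 -72.5
L [583.  38.] bin -110.4 -14.2
farR [663.  61.] bin -53.7 -75.5
farL [613.  87.] bin -52.7 -18.9
fw [680. -64.] bin -157.2 -147.7
fw [419.  70.] bin -155.8 146.0
```

>>> step_arm:
  plan:
    - [[-20,-1,0,2,1],[-50,-1,10,2,1],[-60,-1,40,2,1],[-60,-1,75,2,1],[-60,-1,90,2,1],[-60,-1,90,2,1]]

```text
t: 13.43
eef_pos: [627.3, 66.6, 91.3]
tcp_rot: [-3.131, -0.033, -2.106]
ft_force: [-0.7, 0.1, -0.5]
opening: 0.999
grip_force: 0.0
```

```bash
python3 - <<'E'
from h import *
s=env.state();print(s['eef_pos'],s['tcp_rot'],s['joints'])
yw=np.radians(63);ex=np.array([np.cos(yw),np.sin(yw)]);ey=np.array([-ex[1],ex[0]]);o=np.array([620,142.7])
d=s['eef_pos'][:2]-o;print("tcp bin",d@ex,d@ey)
E
```

```text
[627.28529399  66.62411773  91.25235157] [-3.13107896 -0.0332131  -2.10642217] [ 0.01578709  0.6407499   1.65270033 -0.04471654  0.85708297 -2.56092697]
tcp bin -64.47665317403018 -41.02897228283553
```

>>> step_arm:
  plan:
    - [[0,0,15,0,1],[0,0,30,0,1],[0,0,39,0,1],[0,0,39,0,0.6],[0,0,39,0,0.3],[0,0,39,0,0.1],[0,0,39,0,0],[0,0,39,0,-0.2]]

```text
t: 14.1
eef_pos: [629.7, 65.3, 57.4]
tcp_rot: [-3.124, -0.029, -2.107]
ft_force: [-0.1, -1.1, -0.5]
opening: 0.708
grip_force: 0.0
```

>>> step_arm:
  plan:
    - [[0,0,0,0,-0.2],[0,0,0,0,-0.2],[0,0,0,0,-0.2]]

```text
t: 14.35
eef_pos: [629.7, 65.3, 57.3]
tcp_rot: [-3.124, -0.029, -2.107]
ft_force: [-0.5, -0.7, 5.7]
opening: 0.664
grip_force: 30.0
```

>>> step_arm:
  plan:
    - [[6,0,0,0,-0.2],[13,0,0,0,-0.2],[20,0,0,0,-0.2],[27,0,0,0,-0.2],[31,0,0,0,-0.2],[31,0,0,0,-0.2]]

```text
t: 14.85
eef_pos: [612.6, 37.4, 57.4]
tcp_rot: [-3.126, -0.031, -2.108]
ft_force: [-2.7, -2.3, 4.3]
opening: 0.665
grip_force: 30.0
```

>>> step_arm:
  plan:
    - [[0,0,0,0,0.4],[0,0,0,0,0.7],[0,0,0,0,0.9],[0,0,0,0,0.9],[-10,0,0,0,0.9],[-22,0,0,0,0.9],[-28,0,0,0,0.9],[-28,0,0,0,0.9]]

```text
t: 15.52
eef_pos: [628.6, 64.4, 56.5]
tcp_rot: [-3.125, -0.029, -2.105]
ft_force: [-0.2, -0.6, 0.7]
opening: 0.949
grip_force: 0.0
```

```bash
python3 - <<'E'
from h import *
s=env.state();print(s['eef_pos'],s['tcp_rot'],s['joints'],s['ft_force'],s['opening'])
cv2.imwrite("pics/w5.png",env.read_camera("wrist"))
np.save("wc5.npy",env.get_calibration("wrist"),allow_pickle=True)
E
```

```text
[628.57883329  64.4011328   56.45602559] [-3.12472601 -0.02914394 -2.10528332] [ 0.01216518  0.68547531  1.67723207 -0.04786614  0.78019629 -2.56113893] [-0.20345029 -0.62726141  0.74119788] 0.9491718513883631
```

View pics/w5.png

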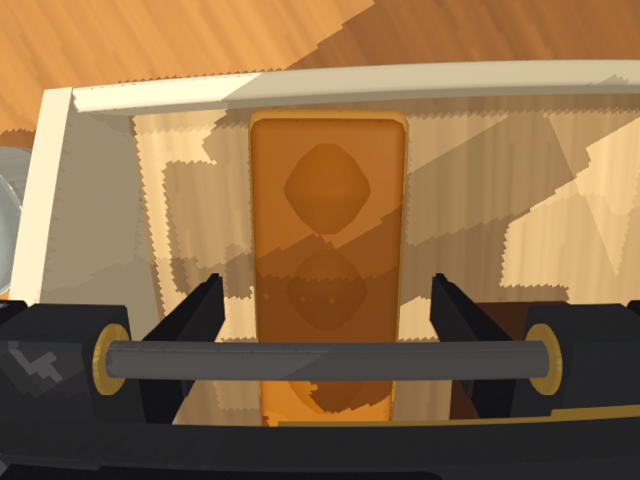

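The loaf now lies just behind the front wall (top front edge at row 119, columns 250-407), aligned with the fingers.

```bash
python3 - <<'E'
from h import *
c=np.load("wc5.npy",allow_pickle=True).item()
yw=np.radians(63);ex=np.array([np.cos(yw),np.sin(yw)]);ey=np.array([-ex[1],ex[0]]);o=np.array([620,142.7])
s=env.state();d=s['eef_pos'][:2]-o;print("tcp bin",d@ex,d@ey)
for n,p,z in[("R",(250,119),72),("L",(407,119),72),("farR",(258,320),72),("farL",(402,320),72),("fwinner",(250,100),60),("fwinner",(407,92),60)]:
    q=plane(c,p,z)[:2];d=q-o;print(n,q.round(),"bin",(d@ex).round(1),(d@ey).round(1))
E
```

```text
tcp bin -66.65623624799159 -43.0520977456378
R [613. -16.] bin -144.4 -66.0
L [565.  13.] bin -140.9 -9.7
farR [653.  52.] bin -66.2 -71.0
farL [603.  81.] bin -63.0 -13.1
fwinner [611. -23.] bin -152.0 -67.7
fwinner [558.   5.] bin -151.2 -7.4
```

>>> step_arm:
  plan:
    - [[-4,0,3,0,0.9],[-4,0,6,0,0.7],[-4,0,6,0,0.2],[-4,0,6,0,-0.2],[-4,0,6,0,-0.2],[-4,0,6,0,-0.2],[-4,0,6,0,-0.2],[-4,0,6,0,-0.2]]

```text
t: 16.23
eef_pos: [629.8, 65.7, 50.6]
tcp_rot: [-3.125, -0.03, -2.107]
ft_force: [0.4, -1.1, -0.8]
opening: 0.667
grip_force: 30.0
```

>>> step_arm:
  plan:
    - [[0,0,-4,0,-0.2],[0,0,-10,0,-0.2],[0,0,-20,0,-0.2],[0,0,-30,0,-0.2],[0,0,-40,0,-0.2],[0,0,-48,0,-0.2],[0,0,-52,0,-0.2],[0,0,-52,0,-0.2]]

```text
t: 16.9
eef_pos: [630.3, 67.8, 103.9]
tcp_rot: [-3.123, -0.028, -2.107]
ft_force: [-0.3, -0.4, -2.8]
opening: 0.673
grip_force: 30.0
```

```bash
python3 - <<'E'
from h import *
s=env.state();print(s['eef_pos'],s['tcp_rot'],s['joints'],s['ft_force'],s['moment'],s['opening'],s['grip_force'])
w=env.read_camera("wrist");d=env.read_camera("side")[180:380,220:460]
cv2.imwrite("pics/c6.png",np.hstack([cv2.resize(w,(400,300)),cv2.resize(d,(360,300))]))
E
```

```text
[630.32146132  67.76606113 103.89034188] [-3.12342445 -0.0284613  -2.10686198] [ 0.01750365  0.62567763  1.64163855 -0.04401873  0.87425757 -2.56003862] [-0.27330636 -0.42857877 -2.81677506] [ 0.23492488 -0.08521601 -0.00680188] 0.6733350023362691 29.970309734344482
```

View pics/c6.png

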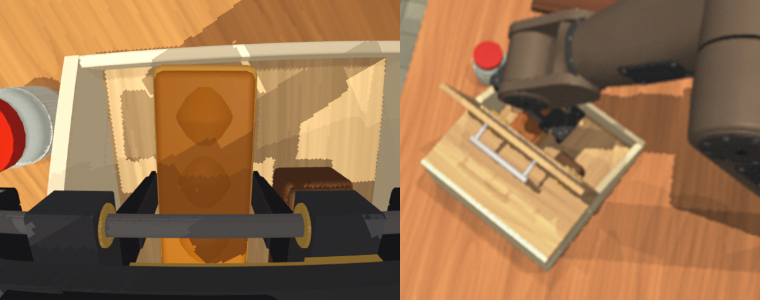

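The pictures show the loaf held and lifted level above the front wall, the rye loaf still in place and the lid standing open. Next I'm drawing the loaf forward and out.

>>> step_arm:
  plan:
    - [[8,0,0.2,0,-0.2],[18,0,0.5,1,-0.2],[30,0,0.9,2,-0.2],[42,0,1.2,3,-0.2],[54,0,1.6,5,-0.2],[66,0,-2,7,-0.2],[80,0,-14,9,-0.2],[95,0,-30,12,-0.2]]

```text
t: 17.67
eef_pos: [580.1, -14.1, 134.9]
tcp_rot: [-3.121, -0.027, -2.32]
ft_force: [0.0, -1.0, -2.2]
opening: 0.668
grip_force: 30.0
```

>>> step_arm:
  plan:
    - [[10,0,-20,3,-0.2],[20,0,-40,6,-0.2],[30,0,-55,9,-0.2],[45,0,-65,12,-0.2],[60,0,-65,15,-0.2],[80,0,-65,18,-0.2],[100,0,-65,21,-0.2],[110,0,-65,24,-0.2]]

```text
t: 18.33
eef_pos: [505.0, -93.2, 203.5]
tcp_rot: [-3.111, -0.014, -2.741]
ft_force: [0.5, 0.2, -3.6]
opening: 0.671
grip_force: 30.0
```

```bash
python3 - <<'E'
from h import *
s=env.state();print(s['t'],s['eef_pos'],s['tcp_rot'],s['joints'],s['ft_force'],s['opening'],s['grip_force'])
im=env.read_camera("scene")
c=env.get_calibration("scene")
q=im[85:200,285:425];m=cv2.cvtColor(q,cv2.COLOR_BGR2HSV)
m=cv2.inRange(m,(0,40,20),(15,255,110));m=cv2.morphologyEx(m,cv2.MORPH_OPEN,np.ones((5,5)))
k=max(cv2.findContours(m,cv2.RETR_EXTERNAL,cv2.CHAIN_APPROX_NONE)[0],key=cv2.contourArea)
b=cv2.boxPoints(cv2.minAreaRect(k))+[285,85];print(b)
print([plane(c,p,20)[:2].round().tolist() for p in b])
E
```

```text
18.3333 [504.96161035 -93.19874939 203.48603957] [-3.11060111 -0.01420028 -2.7408913 ] [-0.29366258  0.34478577  1.84564829 -0.04066609  0.9426255  -2.24162048] [ 0.46066218  0.24880785 -3.55283682] 0.6710642203248817 29.969062507152557
[[336.30000305 153.8999939 ]
 [344.26000977  98.17999935]
 [416.77999878 108.54000092]
 [408.81999207 164.25999451]]
[[607.0, -264.0], [625.0, -458.0], [398.0, -473.0], [389.0, -280.0]]
```

>>> step_arm:
  plan:
    - [[4,-20,0,3,-0.2],[10,-50,0,6,-0.2],[16,-82,0,9,-0.2],[22,-114,0,12,-0.2],[28,-146,0,15,-0.2],[34,-178,0,18,-0.2],[39,-208,0,21,-0.2],[42,-224,0,23,-0.2]]

```text
t: 19.05
eef_pos: [556.9, -317.2, 210.6]
tcp_rot: [-3.107, -0.0, 3.141]
ft_force: [-0.5, -0.4, -2.8]
opening: 0.668
grip_force: 30.0
```

>>> step_arm:
  plan:
    - [[0,0,15,0,-0.2],[0,0,40,0,-0.2],[0,0,65,0,-0.2],[0,0,82,0,-0.2],[0,0,90,0,-0.2],[0,0,90,0,-0.2]]

```text
t: 19.55
eef_pos: [556.0, -316.7, 119.0]
tcp_rot: [-3.109, -0.003, -3.137]
ft_force: [-0.0, 0.1, -2.2]
opening: 0.67
grip_force: 30.0
```

```bash
python3 - <<'E'
from h import *
s=env.state();print(s['t'],s['eef_pos'],s['tcp_rot'],s['ft_force'],s['opening'],s['grip_force'])
cv2.imwrite("pics/w7.png",env.read_camera("wrist"))
np.save("wc7.npy",env.get_calibration("wrist"),allow_pickle=True)
E
```

```text
19.55 [ 555.99981027 -316.6781046   118.99079972] [-3.10947752 -0.00335676 -3.13719782] [-0.01599749  0.08880434 -2.16617743] 0.6696259366592286 29.970546662807465
```

View pics/w7.png

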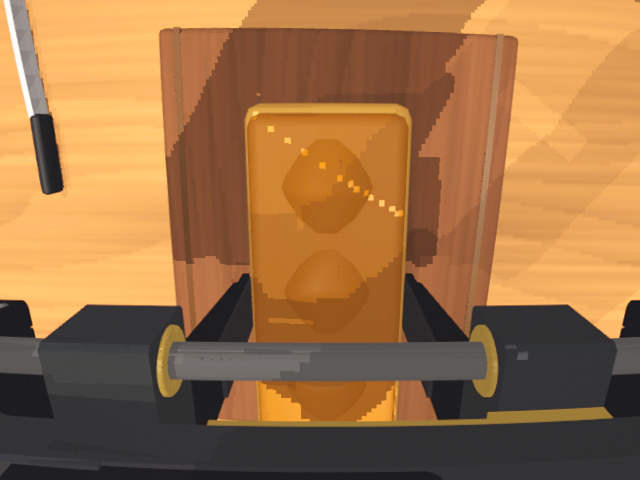

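The loaf is held square over the board, with the board visible all round the front and sides (front edge row 30, loaf end row 105). I'm lowering it gently.

>>> step_arm:
  plan:
    - [[0,0,15,0,-0.2],[0,0,33,0,-0.2],[0,0,45,0,-0.2],[0,0,52,0,-0.2],[0,0,55,0,-0.2],[0,0,56,0,-0.2],[0,0,56,0,-0.2]]

```text
t: 20.18
eef_pos: [557.0, -318.9, 65.1]
tcp_rot: [-3.107, -0.0, -3.136]
ft_force: [-0.0, -0.5, -2.5]
opening: 0.668
grip_force: 30.0
```

>>> step_arm:
  plan:
    - [[0,0,1,0,-0.2],[0,0,2,0,-0.2],[0,0,2,0,-0.2]]

```text
t: 20.43
eef_pos: [556.8, -318.8, 62.9]
tcp_rot: [-3.108, -0.001, -3.136]
ft_force: [-0.6, -0.4, -2.4]
opening: 0.67
grip_force: 30.0
```

>>> step_arm:
  plan:
    - [[0,0,1,0,-0.2],[0,0,2,0,-0.2],[0,0,2,0,-0.2]]

```text
t: 20.68
eef_pos: [556.9, -318.9, 60.7]
tcp_rot: [-3.108, -0.001, -3.137]
ft_force: [-0.1, -0.4, -0.8]
opening: 0.672
grip_force: 30.0
```

>>> step_arm:
  plan:
    - [[0,0,1,0,-0.2],[0,0,1.5,0,-0.2],[0,0,1.5,0,-0.2]]

```text
t: 20.93
eef_pos: [557.4, -319.1, 59.5]
tcp_rot: [-3.107, 0.0, -3.137]
ft_force: [4.2, 0.6, 1.9]
opening: 0.668
grip_force: 30.0
```

>>> step_arm:
  plan:
    - [[0,0,1,0,-0.2],[0,0,1,0,-0.2],[0,0,1,0,0.38],[0,0,1,0,0.45],[0,0,1,0,0.6],[0,0,1,0,0.8],[0,0,1,0,0.8],[0,0,1,0,0.8]]

```text
t: 21.6
eef_pos: [556.6, -318.8, 57.9]
tcp_rot: [-3.108, -0.001, -3.136]
ft_force: [-0.1, 0.0, 0.2]
opening: 0.889
grip_force: 0.0
```

>>> step_arm:
  plan:
    - [[0,0,-5,0,0.9],[0,0,-20,0,0.9],[0,0,-50,0,0.9],[0,0,-90,0,0.9],[0,0,-130,0,0.9],[0,0,-170,0,0.9],[0,0,-190,0,0.9],[0,0,-190,0,0.9]]

```text
t: 22.27
eef_pos: [558.1, -313.1, 253.9]
tcp_rot: [-3.103, 0.006, -3.136]
ft_force: [0.2, 0.1, 0.3]
opening: 0.952
grip_force: 0.0
```

```bash
python3 - <<'E'
from h import *
s=env.state();print(s['t'],s['eef_pos'],s['ft_force'],s['opening'])
w=env.read_camera("wrist");d=env.read_camera("side")[60:380,220:460]
cv2.imwrite("pics/c8.png",np.hstack([cv2.resize(w,(440,330)),cv2.resize(d,(300,400))[:330]]))
E
```

```text
22.2667 [ 558.10986836 -313.10839029  253.90530653] [0.17415605 0.10348755 0.28348702] 0.9523432070170071
```

View pics/c8.png

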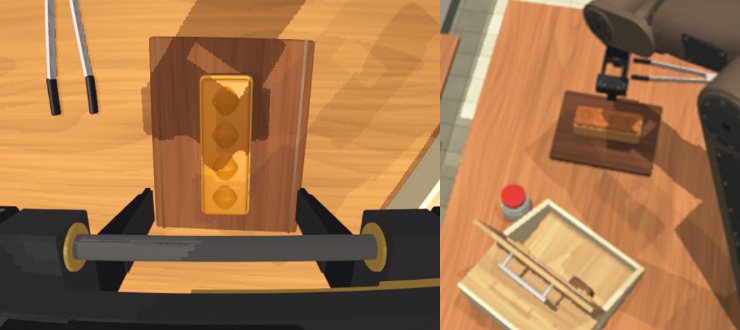

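The golden loaf lies flat and upright well inside the board. The lid stands open, the rye loaf is in the bin and the other things are where they were, so I'm handing in.

```bash
python3 -c "
from cell import env
print(env.job_done())"
```

```text
the job is handed in; nothing more can be done
None
```

The job is handed in (no verdict was returned): the lid stands open by itself, the golden loaf lies flat and right way up well inside the board's edges, and in the last pictures the rye loaf, tongs and jam jar were where they had been; the mug was out of view there, but the arm never went near it.

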